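Gauge the brake pad lining through the caliper window

ROBOT

A 6-joint arm with a two-finger parallel gripper is mounted at the origin on the work surface. World frame = base frame: x ahead of the robot, y to its left, z up, the work surface at z = 0. Lengths are in m, angles in rad, forces in N, time in s.
With the tool pointing down it reaches from about 0.325 to 0.775 m from the base axis. Payload 5.5 kg.
Tool frame: the origin (TCP) lies between the finger pads; the fingertips stand 19 mm ahead of it and the grasp point (between the pads) is the TCP; x points along the fingers, z is the direction in which the jaws open and shut, and the axes are right-handed (so a half turn about x gives the same grasp; the last joint's range is limited). The gripper opens to 85 mm and grips with 20 to 120 N. Pads are 22 mm wide; open, the fingers measure 114 mm over their backs; the gripper's body (76 mm by 85 mm) begins 54 mm behind the grasp point. The pads swing forward as they close: fully open they stand 13 mm farther back than shut.
Start: joints at [1.228, 0.091, 1.231, -0, 1.82, -0.057], TCP at [0.169, 0.576, 0.25] pointing down, gripper open.
Joint ranges: [-2.87, 2.87], [-0.86, 2.18], [0.17, 2.46], [-1.51, 4.65], [0.06, 2.69], [-2.65, 2.65]. Speed limits (rad/s): [2.57, 2.57, 3.01, 3.14, 3.14, 3.14].

INTERFACE

Orientations are given as a unit quaternion [x, y, z, w].
In Python, from workcell import sense, read_camera, calibration, close_job, recognise, masks_of gives the robot as it stands.
- The arm moves only by the tool jog_arm, never from a script. Its argument "deltas" is a list of rows, each a list of 7 numbers: the finger opening in m, from 0 to 0.0854, then the shift along the world's x, y, z in m, then the turn, a rotation vector about the world's x, y, z in rad. In form: [[grip, dx, dy, dz, wx, wy, wz], ...]. A call has 1 to 20 rows; each row shifts and turns the commanded pose from where the row before left it; what a row does not reach is not made up. A row lasts 1/10 s, in which the tool goes at most 50 mm and 8.59 degrees, less where a joint would pass 70% of its speed; a pose out of reach is approached as far as the arm can. A call with a gripper value outside its range is refused whole. The fingers move at their own pace and stop on an object; "newtons" is the grip in N (left out, the last holds). Time passes only in rows, so rows that do not move let the fingers close. It gives the time, the measured TCP pose, the force and the opening at its end, in the units of the state.
- sense(): the state, without advancing time (a new reading comes with each control period).
- read_camera(name): name is "side" or "top"; returns (picture, depth): 384x512x3 uint8, red, green, blue; 384x512 float32, m along the optical axis (not along the pixel's ray), 0 where there is no reading.
- calibration(name): a dict with "fx", "fy", "cx", "cy" (pixels), "xyz" and "attitude" of the camera in the world. Camera axes: x right, y down, z forward; pixel columns grow to the right and rows downward; lengths in m; the calibration is good to about 2 mm. A picture is of the moment at which its call begins. calibration takes no time and is no camera call.
- close_job(): hands the job in, once; it reports no verdict.
Trained networks look in the newest picture that a camera, given by its name, has taken for a name from the list of things; names that differ only in an ending like _2 or _b are one class to them, and where a whole thing is asked for, a point or a joint stands for the part that bears it (a point fixed in the world has none). Each returns a list of dicts, best first, with "p" (0 to 1); they miss things now and then, are a little off and sometimes report something else, mostly with a low value. They report only what shows in the picture. A call takes as long as a camera call. They do not tell look-alikes from the thing itself.
- recognise(camera, query): "at" ([column, row] in pixels, amid what is visible of it).
- masks_of(camera, query): "pixels" (384x512 bool, what is visible of it) and "at" ([column, row] in pixels, amid what is visible of it).
The state is a dict: "time": time; "joint_pos": joint angles; "joint_vel": joint speeds; "joint_torque": joint torques, N m; "ee_pos": TCP position; "eef_rot": TCP orientation; "contact_force": force on the tool from outside, world axes, zero at the start; "ft_torque": the same for the moment, N m; "gripper_width": opening from 0.0 (shut) to 1.0 (fully open).
Only numpy, scipy, OpenCV 4.12 (cv2) and the standard library are available. Lean on these libraries where they do the work, as an engineer would, in place of code of your own. Each camera call takes 0.05 s, during which the arm holds its last target.

TASK

Find out how much lining the outer brake pad has left: slide the lining gauges from the rack gently down through the caliper's window, between the disc and the outer pad, until you know which one goes fully home with a light drag, neither dropping in loose nor having to be forced. Leave that gauge standing fully home in the gap, nipped between disc and pad, for the inspection photograph, with the other two upright in the rack, the brake not knocked and nothing else on the bench disturbed.

Things in the scene. Friction and masses are not known exactly. Their poses are not given: they have to be found in the camera images.
- gauge5: Red lining gauge, 5 mm. Handle 14 mm thick (own x), 52 wide (y), 45 tall (z from 0 up); steel blade below: 5 mm thick (x), 16 wide (y), 54 long (down to z = -54), its last 14 mm tapering to 1.8 mm. Same from both flat sides. Origin: centre of the handle's underside (shoulder), z up. 40 to 60 g. Starts upright in a rack slot, shoulder on the rack's top.
- gauge8: Yellow lining gauge, 8 mm. Handle 14 mm thick (own x), 52 wide (y), 45 tall (z from 0 up); steel blade below: 8 mm thick (x), 16 wide (y), 54 long (down to z = -54), its last 14 mm tapering to 1.8 mm. Same from both flat sides. Origin: centre of the handle's underside (shoulder), z up. 40 to 60 g. Starts upright in a rack slot, shoulder on the rack's top.
- gauge11: Green lining gauge, 11 mm. Handle 14 mm thick (own x), 52 wide (y), 45 tall (z from 0 up); steel blade below: 11 mm thick (x), 16 wide (y), 54 long (down to z = -54), its last 14 mm tapering to 1.8 mm. Same from both flat sides. Origin: centre of the handle's underside (shoulder), z up. 40 to 60 g. Starts upright in a rack slot, shoulder on the rack's top.
- rack: Black gauge rack, fixed: block 58 (x) x 230 (y) x 70 mm tall, three equal slots in its top at y = -70, 0, +70 mm, each 14 (x) x 22 mm (y), 62 deep. Any gauge stands in any slot, blade's flat facing the rack's x, shoulder on the rack's top. Origin: centre of the underside.
- slot0 (a point): mouth of the rack's slot at y = -70 mm, at the rack's top (axes as the rack)
- slot1 (a point): mouth of the rack's middle slot (axes as the rack)
- slot2 (a point): mouth of the rack's slot at y = +70 mm (axes as the rack)
- brake: Disc brake on a blue bench stand, fixed; grey caliper over the top of the disc. Origin: on the bench under the disc's middle; x along the axle, outboard (away from the blue post, to the hub and lever); y along the disc; z up. Highest: two caliper bridges, tops at z = 230 mm, with an open window between (y from -21 to +21 mm) that a gauge's shoulder spans.
- disc: Brake disc, fixed, upright: 196 mm across, 8 mm thick (x from -4 to +4 mm), its rim in the window 19 mm below the bridges' tops. It does not give. Origin: its centre, 115 mm above the bench; axes as the brake. The pad inboard of it (-x) is not to be gauged.
- gap_mouth (a point): point over the lining gap, on the plane of the disc's outboard face (x = 4, y = 0 in the brake's frame), level with the bridges' tops (z = 230 mm); axes as the brake. The gap runs from this plane outboard (+x) to the outer pad's plate. A seated gauge has its shoulder at this height, blade flat on the disc: its origin is half its thickness outboard of here.
- groove (a point): foot of the lining gap, 54 mm below gap_mouth: the blade goes down a wear groove 24 mm wide (y +-12) between dark lining blocks. The gap's width is unknown, 2.4 to 10.4 mm. The outer pad, a copper-coloured plate, has a steel lip up to 3 mm below the bridges' tops that flares 6 mm outboard over 14 mm as lead-in.
- pad_spring (a point): in the caliper's outboard half, 37 mm outboard of gap_mouth: the outer pad's leaf spring. It holds the pad with 2.5 N; the pad gives outboard up to 3.6 mm under 2.5 to 4 N, then is solid. A blade up to that much thicker than the gap drags (2 to 6 N) and stays up if let go; a thinner one is loose and drops; a thicker one is refused: never push over 20 N. If two drag, either will do.
- drink_can: Black drinks can, 66 mm across, 116 mm tall, loose; origin: centre of its underside. Not part of the job.
- wrench: Steel combination wrench, 180 mm long, lying flat, loose. Not part of the job.
- socket: Short steel socket, 34 mm across, 38 mm tall, loose; origin: centre of its underside. Not part of the job.
- grease_tin: Yellow grease tin with a red cap, 80 mm across, 70 mm tall, loose; origin: centre of its underside. Not part of the job.
- old_pad: Worn-out brake pad lying flat, 46 x 84 x 9 mm, copper-coloured plate, loose; origin: centre of its underside. Not part of the job.
- screwdriver: Red-handled screwdriver, 200 mm long, lying flat, loose. Not part of the job.
- bolt_box: Cardboard box, 90 x 130 x 50 mm, loose; origin: centre of its underside. Not part of the job.
There are look-alikes about, which are no part of the job. What is shaped like the gauge5 but blue or orange is not meant.

How it is judged:
By the outcome, as a careful person would: the job done as asked, in the order asked, and still so for the second after the job is handed in, with the robot touching nothing.
It also fails if it takes over 72 s, if anything falls off the work surface, if the arm or the gripper's body presses on something with over 40 N, if the wrist force passes 120 N, or if a joint passes its speed limit or range.

## Working session

There is one attempt and no reset: what is moved stays moved. The work goes in short steps, Python scripts to look and compute and a tool call to move; the robot and the scene stay as the last step left them, time stands still between calls to the robot, and variables do not carry over. Pictures are saved under pics/ and viewed, and the job is handed in when it is done.

Besides the shell and the picture viewer there is one more tool, called after "Call:" as name([rows], argument=value, ...), one row to a line, values as JSON. jog_arm: Moves the arm, as the interface text tells. Its arguments: {"type":"object","properties":{"deltas":{"type":"array","items":{"type":"array","items":{"type":"number"}}},"newtons":{"type":"number"}},"required":["deltas"]}

```bash
mkdir -p pics; ls; cat > h.py <<'E'
import numpy as np,cv2
from workcell import *
from scipy.spatial.transform import Rotation as R
def cal(n):
    c=calibration(n); return c
def snap(n,f):
    p,d=read_camera(n); cv2.imwrite('pics/%s.png'%f,cv2.cvtColor(p,cv2.COLOR_RGB2BGR)); np.savez('/tmp/%s.npz'%f,p=p,d=d); return p,d
E
python3 - <<'E'
from h import *
for n in('side','top'):
    print(calibration(n)); snap(n,n+'0')
print(sense())
E
```

```text
pics
{'fx': 433.54785065653374, 'fy': 433.54785065653374, 'cx': 250.81451588365186, 'cy': 193.51703719459096, 'xyz': array([-0.02509969,  0.64117457,  1.13096302]), 'attitude': array([-0.32818526,  0.88061184, -0.32352621,  0.110218  ])}
{'fx': 372.36086793472987, 'fy': 372.36086793472987, 'cx': 253.44755352257923, 'cy': 197.46239843817565, 'xyz': array([4.56796902e-01, 7.57802547e-04, 1.51552681e+00]), 'attitude': array([ 0.71587076, -0.69773061,  0.01938273, -0.01803771])}
{'time': 0.1, 'joint_pos': array([ 1.22831839e+00,  9.17845609e-02,  1.23177207e+00,  2.05291141e-05,
        1.81978178e+00, -5.67121357e-02]), 'joint_vel': array([-9.54644262e-05, -1.55674409e-03, -3.38569355e-03,  2.47310741e-04,
       -1.58638643e-03, -8.77887905e-04]), 'joint_torque': array([ 2.75088038e-03, -4.60218823e+01, -4.19216716e+01,  2.83028862e-05,
        1.06657221e-02,  4.23943777e-05]), 'ee_pos': array([0.16906568, 0.5754643 , 0.24925958]), 'eef_rot': array([-0.42404283,  0.56662032,  0.42337207,  0.56558393]), 'contact_force': array([ 0.6650396 ,  0.32261492, -0.53741686]), 'ft_torque': array([-0.03582876, -0.02205223, -0.02859173]), 'gripper_width': 0.9976639015137927}
```

View pics/side0.png

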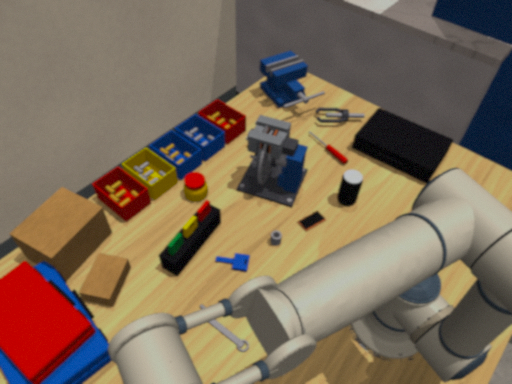

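View pics/top0.png

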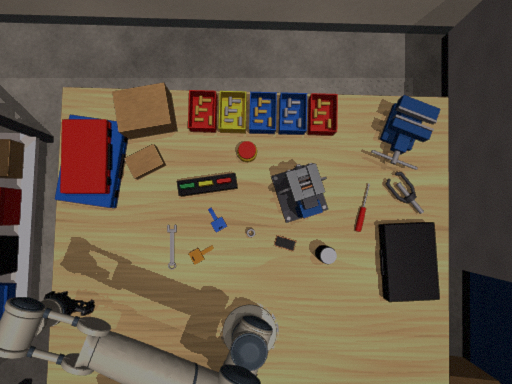

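The side view shows the rack at about (190,240) with green, yellow and red gauges, and the brake at about (275,160). In the top view the rack is at (207,184) and the brake at (300,192). Next I measure them.

```bash
cat >> h.py <<'E'
def cloud(n,d):
    c=calibration(n); v,u=np.mgrid[0:384,0:512]
    P=np.stack([(u-c['cx'])/c['fx']*d,(v-c['cy'])/c['fy']*d,d],-1)
    W=P@R.from_quat(c['attitude']).as_matrix().T+c['xyz']; W[d<=0]=np.nan; return W
def proj(n,X):
    c=calibration(n); q=(np.atleast_2d(X)-c['xyz'])@R.from_quat(c['attitude']).as_matrix()
    return np.c_[q[:,0]/q[:,2]*c['fx']+c['cx'],q[:,1]/q[:,2]*c['fy']+c['cy']]
E
python3 - <<'E'
from h import *
for n in('side','top'):
    z=np.load('/tmp/%s0.npz'%n); W=cloud(n,z['d'])
    np.save('/tmp/W%s.npy'%n,W)
    for q in('gauge5','gauge8','gauge11','rack','brake','disc'):
        for m in masks_of(n,q)[:2]:
            if m['p']<.3: continue
            M=m['pixels']; w=W[M]; w=w[np.isfinite(w[:,0])]
            print(n,q,round(m['p'],2),np.round(m['at']),M.sum(),'med',np.round(np.median(w,0),3),'zmax',np.round(np.percentile(w[:,2],[5,95]),3))
            if q in('rack','brake','disc'): np.save('/tmp/M_%s_%s.npy'%(n,q),M)
    p=z['p']
    if n=='top': c=p[140:230,165:340]
    else: c=p[90:290,150:320]
    cv2.imwrite('pics/crop_%s.png'%n,cv2.resize(c[:,:,::-1],None,fx=4 if n=='top' else 3,fy=4 if n=='top' else 3,interpolation=cv2.INTER_CUBIC))
E
```

```text
side gauge5 0.76 [174. 244.] 190 med [0.562 0.255 0.105] zmax [0.077 0.117]
side gauge5 0.68 [189. 229.] 205 med [0.574 0.185 0.101] zmax [0.073 0.117]
side gauge8 0.76 [174. 244.] 190 med [0.562 0.255 0.105] zmax [0.077 0.117]
side gauge8 0.68 [189. 229.] 205 med [0.574 0.185 0.101] zmax [0.073 0.117]
side gauge11 0.76 [174. 244.] 190 med [0.562 0.255 0.105] zmax [0.077 0.117]
side gauge11 0.68 [189. 229.] 205 med [0.574 0.185 0.101] zmax [0.073 0.117]
side rack 0.78 [188. 242.] 1498 med [0.557 0.208 0.063] zmax [0.007 0.073]
side brake 0.68 [272. 164.] 4224 med [ 0.546 -0.169  0.124] zmax [0.009 0.23 ]
side disc 0.79 [257. 161.] 464 med [ 0.56  -0.134  0.126] zmax [0.035 0.19 ]
top gauge5 0.79 [196. 253.] 199 med [0.304 0.215 0.013] zmax [0.003 0.02 ]
top gauge5 0.72 [215. 221.] 177 med [0.434 0.146 0.013] zmax [0.006 0.02 ]
top gauge8 0.79 [196. 253.] 199 med [0.304 0.215 0.013] zmax [0.003 0.02 ]
top gauge8 0.72 [215. 221.] 177 med [0.434 0.146 0.013] zmax [0.006 0.02 ]
top gauge11 0.79 [196. 253.] 199 med [0.304 0.215 0.013] zmax [0.003 0.02 ]
top gauge11 0.72 [215. 221.] 177 med [0.434 0.146 0.013] zmax [0.006 0.02 ]
top rack 0.96 [209. 185.] 769 med [0.578 0.177 0.07 ] zmax [0.041 0.086]
top brake 0.9 [297. 192.] 2192 med [ 0.553 -0.172  0.19 ] zmax [0.008 0.232]
top disc 0.44 [289. 187.] 94 med [ 0.564 -0.135  0.177] zmax [0.082 0.212]
```

View pics/crop_top.png

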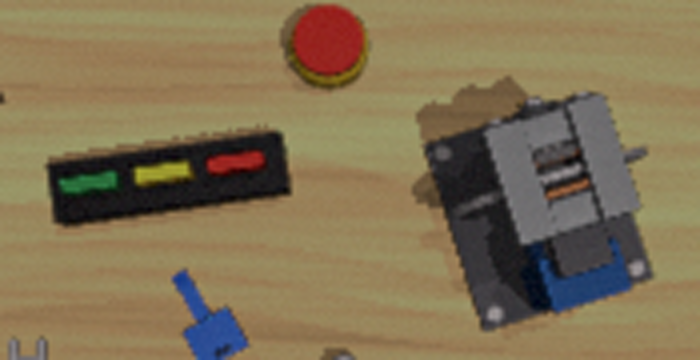

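View pics/crop_side.png

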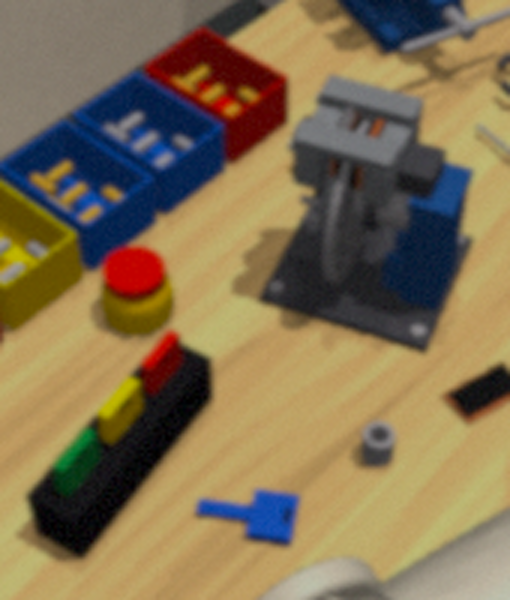

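```bash
cat > m.py <<'E'
from h import *
for n in('side','top'):
    A=[read_camera(n) for _ in range(8)]
    p=np.mean([a[0].astype(float) for a in A],0); D=np.array([a[1] for a in A]); D[D==0]=np.nan
    d=np.nan_to_num(np.nanmedian(D,0)).astype(np.float32)
    np.savez('/tmp/avg_%s.npz'%n,p=p,d=d)
    W=cloud(n,d); 
    hsv=cv2.cvtColor(p.astype(np.uint8),cv2.COLOR_RGB2HSV)
    for nm,lo,hi in(('g5',-8,8),('g8',22,34),('g11',45,80)):
        h=hsv[...,0].astype(int); h=np.where(h>150,h-180,h)
        M=(h>=lo)&(h<=hi)&(hsv[...,1]>140)&(W[...,2]>.105)&(W[...,2]<.125)&(abs(W[...,0]-.57)<.06)&(abs(W[...,1]-.18)<.13)
        w=W[M]; (c,s,a)=cv2.minAreaRect(w[:,:2].astype(np.float32)*1000)
        print(n,nm,M.sum(),np.round(w.mean(0),4),np.round(c,1),np.round(s,1),round(a,1))
    for nm,zl,zh,cx,cy,r in(('rack',.062,.078,.57,.19,.14),('bridge',.222,.238,.55,-.17,.12)):
        M=(W[...,2]>zl)&(W[...,2]<zh)&(abs(W[...,0]-cx)<r)&(abs(W[...,1]-cy)<r)
        w=W[M]; (c,s,a)=cv2.minAreaRect(w[:,:2].astype(np.float32)*1000)
        print(n,nm,M.sum(),np.round(w.mean(0),4),np.round(c,1),np.round(s,1),round(a,1))
    # ortho at z=.23 around brake
    for z,cx,cy,r,nm in((.23,.55,-.17,.08,'br'),(.115,.57,.19,.14,'rk')):
        k=2*r/600
        xs=cx+r-np.arange(600)*k; ys=cy+r-np.arange(600)*k
        X,Y=np.meshgrid(xs,ys,indexing='ij'); P=proj(n,np.stack([X,Y,0*X+z],-1).reshape(-1,3)).reshape(600,600,2).astype(np.float32)
        o=cv2.remap(p.astype(np.float32),P[...,0],P[...,1],cv2.INTER_CUBIC)
        o=np.clip(o*1.3,0,255).astype(np.uint8)[:,:,::-1].copy()
        for g in np.arange(-.3,.7,.02):
            j=(cy+r-g)/k
            if 0<j<600: cv2.putText(o,'%d'%round(g*1000),(int(j),10),0,.35,(255,255,255)); cv2.line(o,(int(j),0),(int(j),599),(80,80,80) if 0 else (120,0,120),1)
            i=(cx+r-g)/k
            if 0<i<600: cv2.putText(o,'%d'%round(g*1000),(0,int(i)),0,.35,(255,255,255)); cv2.line(o,(0,int(i)),(599,int(i)),(120,0,120),1)
        cv2.imwrite('pics/o_%s_%s.png'%(n,nm),o)
E
python3 m.py
```

```text
side g5 78 [0.5878 0.1159 0.1131] [589.  114.1] [12.9 49. ] 8.1
side g8 98 [0.577  0.1837 0.1133] [578.6 182.3] [14.9 51.6] 8.4
side g11 82 [0.5634 0.2521 0.1129] [564.8 250.7] [10.1 51.2] 9.4
side rack 842 [0.5688 0.193  0.0698] [592.2 156.5] [121.7 293.1] 26.6
side bridge 631 [ 0.5777 -0.1754  0.2289] [ 580.  -179.6] [105.8 112.3] 19.3
top g5 55 [0.5938 0.1133 0.1151] [593.7 113.8] [13.6 50.5] 8.6
top g8 54 [0.5817 0.1822 0.1152] [582.2 181.9] [13.6 49.6] 10.2
top g11 56 [0.5701 0.2517 0.1149] [570.4 251.9] [13.9 51.1] 10.3
top rack 698 [0.5834 0.1798 0.0707] [593.9 157.7] [119.1 289.7] 26.8
top bridge 623 [ 0.5836 -0.1783  0.2298] [ 583.9 -178.4] [105.4 109.6] 19.1
```

View pics/o_top_br.png

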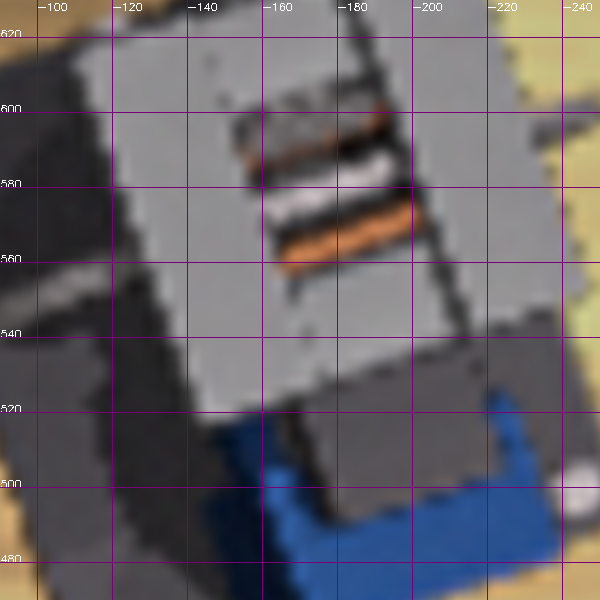

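View pics/o_side_br.png

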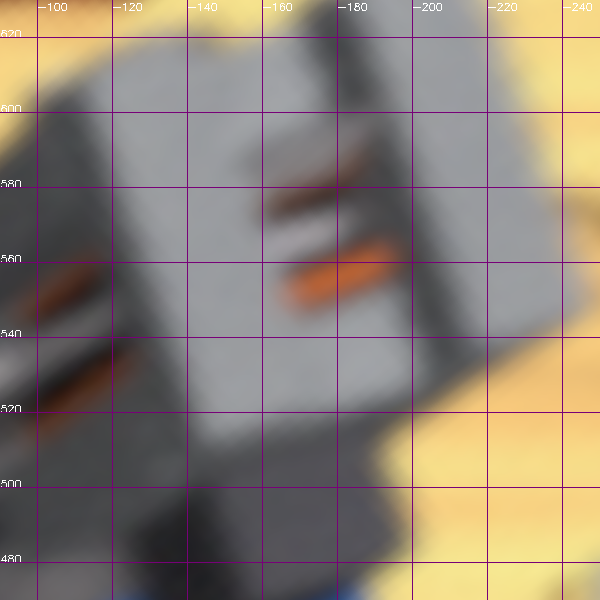

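View pics/o_top_rk.png

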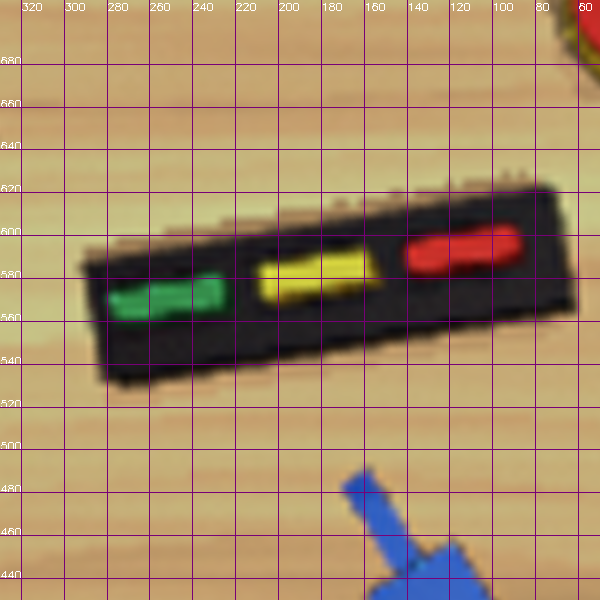

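```bash
cat > m2.py <<'E'
from h import *
a=np.radians(19.2); ex=np.array([np.cos(a),np.sin(a)]); ey=np.array([-np.sin(a),np.cos(a)])
imgs=[]
for n in('top','side'):
    p=np.load('/tmp/avg_%s.npz'%n)['p']
    for z in(.211,.23):
        k=.00025; xb=np.arange(.54,.43,-k); yb=np.arange(-.31,-.41,-k)
        X,Y=np.meshgrid(xb,yb,indexing='ij')
        P=np.concatenate([X[...,None]*ex+Y[...,None]*ey,0*X[...,None]+z],-1)
        q=proj(n,P.reshape(-1,3)).reshape(*X.shape,2).astype(np.float32)
        o=cv2.remap(p.astype(np.float32),q[...,0],q[...,1],cv2.INTER_CUBIC)
        if z==.211:
            s=(yb<(-.353))&(yb>-.365); pr=o[:,s].mean(1)
            print(n,[(round(xb[i]*1000,1),*pr[i].astype(int)) for i in range(80,320,6)])
        o=np.clip(o*1.3,0,255).astype(np.uint8)[:,:,::-1].copy()
        for g in range(430,541,10):
            i=int((.54-g/1000)/k); cv2.line(o,(0,i),(400,i),(120,0,120),1); cv2.putText(o,str(g),(0,i),0,.35,(255,255,255))
        for g in range(-410,-310,10):
            j=int((-.31-g/1000)/k); cv2.line(o,(j,0),(j,440),(120,0,120),1); cv2.putText(o,str(g),(j,10),0,.3,(255,255,255))
        imgs.append(o)
cv2.imwrite('pics/al_top.png',np.hstack(imgs[:2])[:, :800]); cv2.imwrite('pics/al_side.png',np.hstack(imgs[2:])[:, :800])
E
python3 m2.py
```

```text
top [(np.float64(520.0), np.int64(116), np.int64(115), np.int64(116)), (np.float64(518.5), np.int64(103), np.int64(102), np.int64(103)), (np.float64(517.0), np.int64(89), np.int64(87), np.int64(88)), (np.float64(515.5), np.int64(82), np.int64(79), np.int64(79)), (np.float64(514.0), np.int64(80), np.int64(77), np.int64(77)), (np.float64(512.5), np.int64(79), np.int64(76), np.int64(76)), (np.float64(511.0), np.int64(80), np.int64(76), np.int64(77)), (np.float64(509.5), np.int64(82), np.int64(78), np.int64(79)), (np.float64(508.0), np.int64(84), np.int64(80), np.int64(81)), (np.float64(506.5), np.int64(82), np.int64(78), np.int64(79)), (np.float64(505.0), np.int64(80), np.int64(73), np.int64(73)), (np.float64(503.5), np.int64(75), np.int64(64), np.int64(61)), (np.float64(502.0), np.int64(65), np.int64(51), np.int64(47)), (np.float64(500.5), np.int64(54), np.int64(43), np.int64(39)), (np.float64(499.0), np.int64(48), np.int64(42), np.int64(40)), (np.float64(497.5), np.int64(49), np.int64(47), np.int64(47)), (np.float64(496.0), np.int64(58), np.int64(57), np.int64(58)), (np.float64(494.5)
[... 3377 characters left out ...]
476.5), np.int64(109), np.int64(94), np.int64(91)), (np.float64(475.0), np.int64(117), np.int64(95), np.int64(88)), (np.float64(473.5), np.int64(124), np.int64(96), np.int64(86)), (np.float64(472.0), np.int64(127), np.int64(97), np.int64(87)), (np.float64(470.5), np.int64(126), np.int64(98), np.int64(88)), (np.float64(469.0), np.int64(123), np.int64(98), np.int64(91)), (np.float64(467.5), np.int64(118), np.int64(100), np.int64(96)), (np.float64(466.0), np.int64(115), np.int64(103), np.int64(101)), (np.float64(464.5), np.int64(113), np.int64(108), np.int64(107)), (np.float64(463.0), np.int64(114), np.int64(112), np.int64(113)), (np.float64(461.5), np.int64(115), np.int64(115), np.int64(117))]
```

View pics/al_top.png

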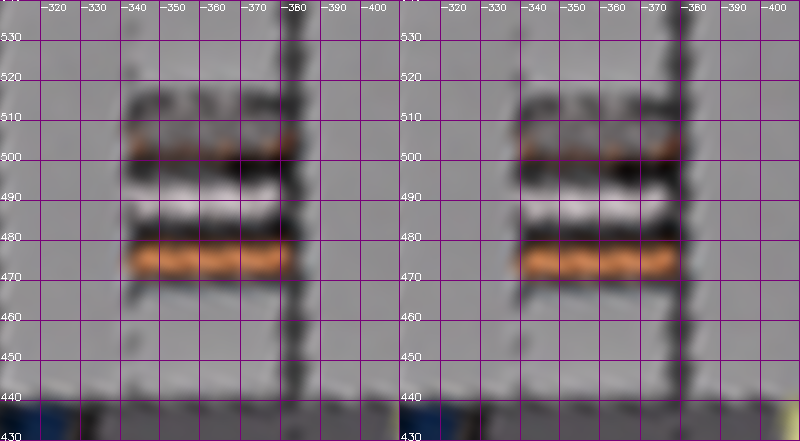

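View pics/al_side.png

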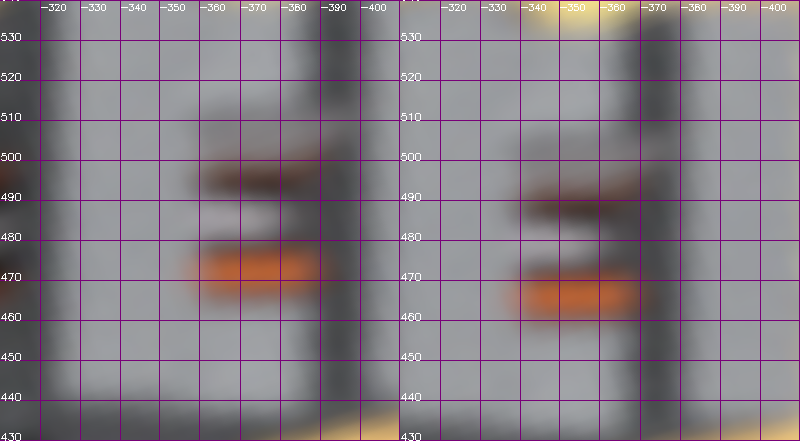

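```bash
python3 - <<'E'
from h import *
s=sense(); M=R.from_quat(s['eef_rot']).as_matrix(); print(s['time'],s['ee_pos'],M.round(3)); print(np.degrees(np.arctan2(M[1,2],M[0,2])))
E
```

```text
1.5 [0.16916375 0.57568127 0.25026334] [[-0.    -0.959  0.282]
 [-0.     0.282  0.959]
 [-1.     0.    -0.   ]]
73.62252716274827
```

Call:
jog_arm([
  [0.05,0.0294,-0.0281,0,0,0,-0.0797],
  [0.05,0.0294,-0.0281,0,0,0,-0.0797],
  [0.05,0.0294,-0.0281,0,0,0,-0.0797],
  [0.05,0.0294,-0.0281,0,0,0,-0.0797],
  [0.05,0.0294,-0.0281,0,0,0,-0.0797],
  [0.05,0.0294,-0.0281,0,0,0,-0.0797],
  [0.05,0.0294,-0.0281,0,0,0,-0.0797],
  [0.05,0.0294,-0.0281,0,0,0,-0.0797],
  [0.05,0.0294,-0.0281,0,0,0,-0.0797],
  [0.05,0.0294,-0.0281,0,0,0,-0.0797],
  [0.05,0.0294,-0.0281,0,0,0,-0.0797],
  [0.05,0.0294,-0.0281,0,0,0,-0.0797],
  [0.05,0.0294,-0.0281,0,0,0,-0.0797],
  [0.05,0.0294,-0.0281,0,0,0,-0.0797],
  [0.05,0,0,-0.02,0,0,0],
  [0.05,0,0,0,0,0,0],
  [0.05,0,0,0,0,0,0],
], newtons=25)

```text
time: 3.2
ee_pos: [0.5803, 0.1825, 0.2299]
eef_rot: [-0.06, 0.705, 0.06, 0.704]
contact_force: [-0.5, 0.3, 0.6]
gripper_width: 0.586
```

Call:
jog_arm([
  [0.05,0,0,-0.03,0,0,0],
  [0.05,0,0,-0.03,0,0,0],
  [0.05,0,0,-0.03,0,0,0],
  [0.05,0,0,-0.02,0,0,0],
  [0.05,0,0,-0.012,0,0,0],
  [0.05,0,0,-0.01,0,0,0],
  [0.05,0,0,0,0,0,0],
  [0.05,0,0,0,0,0,0],
])

```text
time: 4.0
ee_pos: [0.5812, 0.1826, 0.0996]
eef_rot: [-0.06, 0.704, 0.06, 0.705]
contact_force: [0.5, -0.5, 0.7]
gripper_width: 0.581
```

```bash
python3 - <<'E'
from h import *
p,_=snap('side','s1'); q,_=snap('top','t1')
print(sense()['ee_pos'],sense()['contact_force'])
a=cv2.resize(p[150:300,120:320],None,fx=3,fy=3); b=cv2.resize(q[140:230,160:260],None,fx=2,fy=2)
cv2.imwrite('pics/c1.png',a[:,:,::-1])
E
```

```text
[0.58145181 0.18251714 0.09997959] [ 0.09378667 -0.3692194   0.78191933]
```

View pics/c1.png

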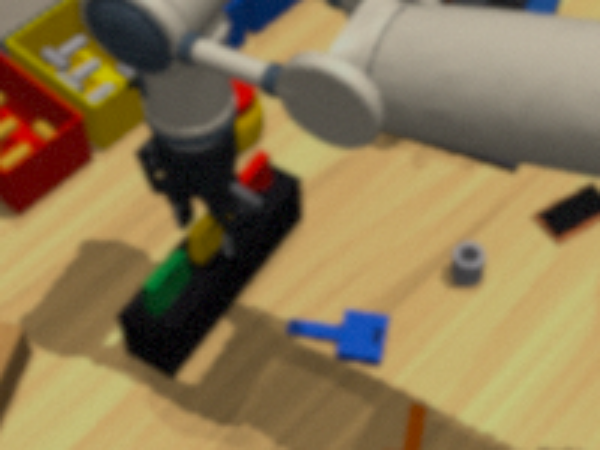

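The fingers straddle the yellow gauge at about (205,240) in this crop, one on each flat side. Closing on it.

Call:
jog_arm([
  [0.03,0,0,0,0,0,0],
  [0.02,0,0,0,0,0,0],
  [0.012,0,0,0,0,0,0],
  [0.008,0,0,0,0,0,0],
  [0.008,0,0,0,0,0,0],
  [0.008,0,0,0,0,0,0],
  [0.008,0,0,0,0,0,0],
], newtons=25)

```text
time: 4.8
ee_pos: [0.581, 0.1823, 0.0988]
eef_rot: [-0.06, 0.704, 0.06, 0.705]
contact_force: [-1.0, -0.3, 4.6]
gripper_width: 0.157
```

Call:
jog_arm([
  [0.008,0,0,0.01,0,0,0],
  [0.008,0,0,0.02,0,0,0],
  [0.008,0,0,0.035,0,0,0],
  [0.008,0,0,0.035,0,0,0],
  [0.008,0,0,0.035,0,0,0],
  [0.008,0,0,0.035,0,0,0],
  [0.008,0,0,0.035,0,0,0],
  [0.008,0,0,0.035,0,0,0],
  [0.008,0,0,0,0,0,0],
  [0.008,0,0,0,0,0,0],
])

```text
time: 5.8
ee_pos: [0.5809, 0.1824, 0.3392]
eef_rot: [-0.06, 0.704, 0.06, 0.705]
contact_force: [-0.3, 0.3, -0.9]
gripper_width: 0.161
```

Call:
jog_arm([
  [0.008,0.0006,-0.0299,0,0,0,0.0139],
  [0.008,0.0006,-0.0299,0,0,0,0.0139],
  [0.008,0.0006,-0.0299,0,0,0,0.0139],
  [0.008,0.0006,-0.0299,0,0,0,0.0139],
  [0.008,0.0006,-0.0299,0,0,0,0.0139],
  [0.008,0.0006,-0.0299,0,0,0,0.0139],
  [0.008,0.0006,-0.0299,0,0,0,0.0139],
  [0.008,0.0006,-0.0299,0,0,0,0.0139],
  [0.008,0.0006,-0.0299,0,0,0,0.0139],
  [0.008,0.0006,-0.0299,0,0,0,0.0139],
  [0.008,0.0006,-0.0299,0,0,0,0.0139],
  [0.008,0.0006,-0.0299,0,0,0,0.0139],
  [0.008,0,0,0,0,0,0],
  [0.008,0,0,0,0,0,0],
])

```text
time: 7.2
ee_pos: [0.5876, -0.1769, 0.3359]
eef_rot: [-0.117, 0.698, 0.119, 0.696]
contact_force: [-0.1, -0.1, -0.1]
gripper_width: 0.16
```

```bash
cat > look.py <<'E'
from h import *
import sys
t=sys.argv[1]
p,_=snap('side','s'+t); q,_=snap('top','t'+t)
s=sense(); M=R.from_quat(s['eef_rot']).as_matrix()
a=np.radians(19.2); e=s['ee_pos']
print(s['time'],e.round(4),'xb',round((np.cos(a)*e[0]+np.sin(a)*e[1])*1000,1),'yb',round((-np.sin(a)*e[0]+np.cos(a)*e[1])*1000,1),'yaw',np.degrees(np.arctan2(M[1,2],M[0,2])),'tilt',M[:,0].round(4),'F',s['contact_force'].round(2),s['ft_torque'].round(3),s['gripper_width'])
a=cv2.resize(p[60:210,200:330],None,fx=4,fy=4,interpolation=cv2.INTER_CUBIC)
cv2.imwrite('pics/c%s.png'%t,a[:,:,::-1])
E
python3 look.py 2
```

```text
7.3 [ 0.5879 -0.1757  0.3371] xb 497.4 yb -359.3 yaw 19.28360211381209 tilt [-0.0018  0.0011 -1.    ] F [-0.12 -1.07 -0.51] [ 0.014  0.007 -0.053] 0.15810752065047537
```

View pics/c2.png

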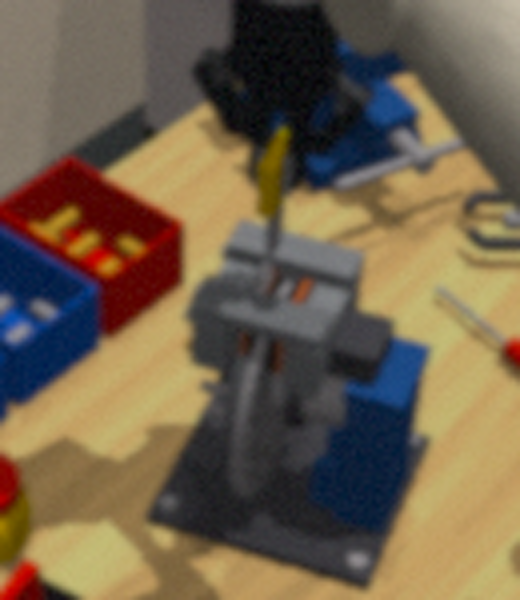

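Call:
jog_arm([
  [0.008,0,0,-0.008,0,0,0],
  [0.008,0,0,-0.008,0,0,0],
  [0.008,0,0,-0.006,0,0,0],
  [0.008,0,0,-0.004,0,0,0],
  [0.008,0,0,-0.004,0,0,0],
  [0.008,0,0,-0.003,0,0,0],
  [0.008,0,0,0,0,0,0],
])

```text
time: 8.0
ee_pos: [0.5879, -0.1765, 0.3048]
eef_rot: [-0.118, 0.697, 0.118, 0.697]
contact_force: [-0.3, 0.1, -0.2]
gripper_width: 0.158
```

Call:
jog_arm([
  [0.008,0,0,-0.003,0,0,0],
  [0.008,0,0,-0.003,0,0,0],
  [0.008,0,0,-0.003,0,0,0],
  [0.008,0,0,0,0,0,0],
])

```text
time: 8.4
ee_pos: [0.5878, -0.1765, 0.2956]
eef_rot: [-0.118, 0.697, 0.118, 0.697]
contact_force: [0.5, -0.1, -0.4]
gripper_width: 0.163
```

```bash
python3 look.py 3
```

```text
8.5 [ 0.5879 -0.1765  0.2962] xb 497.2 yb -360.1 yaw 19.24955252975656 tilt [-2.e-04  1.e-04 -1.e+00] F [ 0.68  0.53 -0.57] [-0.011  0.041  0.021] 0.15831486011353474
```

View pics/c3.png

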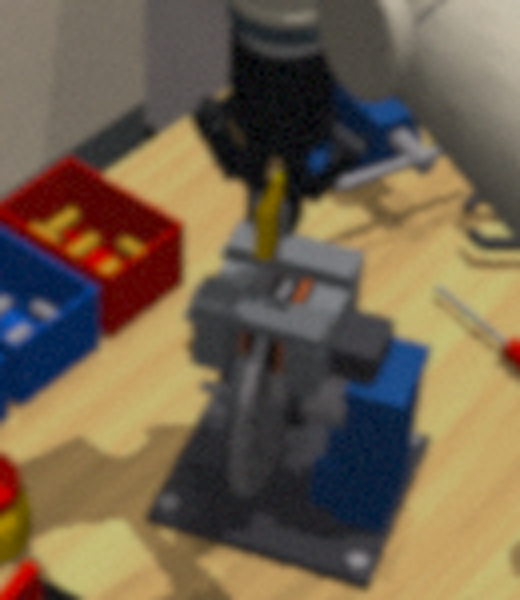

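Call:
jog_arm([
  [0.008,0,0,-0.0025,0,0,0],
  [0.008,0,0,-0.0025,0,0,0],
  [0.008,0,0,0,0,0,0],
])

```text
time: 8.8
ee_pos: [0.5879, -0.1765, 0.2907]
eef_rot: [-0.118, 0.697, 0.118, 0.697]
contact_force: [-0.7, -0.5, -0.1]
gripper_width: 0.162
```

Call:
jog_arm([
  [0.008,0,0,-0.0025,0,0,0],
  [0.008,0,0,-0.0025,0,0,0],
  [0.008,0,0,0,0,0,0],
])

```text
time: 9.1
ee_pos: [0.5878, -0.1765, 0.2857]
eef_rot: [-0.118, 0.697, 0.118, 0.697]
contact_force: [-0.3, -1.1, 0.1]
gripper_width: 0.161
```

Call:
jog_arm([
  [0.008,0,0,-0.0025,0,0,0],
  [0.008,0,0,0,0,0,0],
])

```text
time: 9.3
ee_pos: [0.5877, -0.1767, 0.2837]
eef_rot: [-0.118, 0.697, 0.118, 0.697]
contact_force: [-1.4, -1.3, 0.4]
gripper_width: 0.16
```

Call:
jog_arm([
  [0.008,-0.0009,-0.0003,0,0,0,0],
  [0.008,0,0,-0.0025,0,0,0],
  [0.008,0,0,0,0,0,0],
])

```text
time: 9.6
ee_pos: [0.5871, -0.1767, 0.2808]
eef_rot: [-0.118, 0.697, 0.118, 0.697]
contact_force: [-0.9, 0.9, -1.5]
gripper_width: 0.164
```

Call:
jog_arm([
  [0.008,0,0,-0.0025,0,0,0],
  [0.008,0,0,0,0,0,0],
])

```text
time: 9.8
ee_pos: [0.5871, -0.1767, 0.2782]
eef_rot: [-0.118, 0.697, 0.118, 0.697]
contact_force: [-0.3, -0.8, 1.0]
gripper_width: 0.162
```

Call:
jog_arm([
  [0.008,0,0,-0.0025,0,0,0],
  [0.008,0,0,0,0,0,0],
])

```text
time: 10.0
ee_pos: [0.587, -0.1768, 0.2757]
eef_rot: [-0.118, 0.697, 0.118, 0.697]
contact_force: [0.6, -1.3, 0.8]
gripper_width: 0.162
```

Call:
jog_arm([
  [0.008,0,0,-0.0025,0,0,0],
  [0.008,0,0,-0.0025,0,0,0],
  [0.008,0,0,0,0,0,0],
])

```text
time: 10.3
ee_pos: [0.587, -0.1768, 0.2706]
eef_rot: [-0.118, 0.697, 0.118, 0.697]
contact_force: [0.0, 0.2, 0.1]
gripper_width: 0.157
```

```bash
cat > st.py <<'E'
from h import *
S=[]
for i in range(4): read_camera('top'); S.append(sense())
a=np.radians(19.2); e=np.mean([s['ee_pos'] for s in S],0); F=np.array([s['contact_force'] for s in S])
f=F.mean(0); T=np.mean([s['ft_torque'] for s in S],0)
print(S[-1]['time'],e.round(4),'xb',round((np.cos(a)*e[0]+np.sin(a)*e[1])*1000,1),'yb',round((-np.sin(a)*e[0]+np.cos(a)*e[1])*1000,1),'Fb',round(np.cos(a)*f[0]+np.sin(a)*f[1],2),round(-np.sin(a)*f[0]+np.cos(a)*f[1],2),f[2].round(2),'sd',F.std(0).round(2),'T',T.round(3))
E
python3 st.py
```

```text
10.5 [ 0.587  -0.1768  0.2711] xb 496.2 yb -360.0 Fb 0.11 0.25 -0.57 sd [0.41 0.15 0.67] T [ 0.018 -0.017  0.008]
```

Call:
jog_arm([
  [0.008,0,0,-0.0025,0,0,0],
  [0.008,0,0,-0.0025,0,0,0],
  [0.008,0,0,0,0,0,0],
])

```text
time: 10.8
ee_pos: [0.5869, -0.1768, 0.2656]
eef_rot: [-0.118, 0.697, 0.118, 0.697]
contact_force: [-0.1, 0.0, -0.3]
gripper_width: 0.159
```

Call:
jog_arm([
  [0.008,0,0,-0.0025,0,0,0],
  [0.008,0,0,-0.0025,0,0,0],
  [0.008,0,0,0,0,0,0],
])

```text
time: 11.1
ee_pos: [0.5869, -0.1768, 0.2606]
eef_rot: [-0.118, 0.697, 0.118, 0.697]
contact_force: [0.2, 0.3, -1.2]
gripper_width: 0.158
```

```bash
python3 st.py
```

```text
11.3 [ 0.587  -0.1768  0.2612] xb 496.2 yb -360.0 Fb -0.19 0.22 -0.59 sd [0.59 0.2  0.4 ] T [-0.003  0.008 -0.004]
```

Call:
jog_arm([
  [0.008,-0.0005,-0.0002,0,0,0,0],
  [0.008,0,0,0,0,0,0],
])

```text
time: 11.5
ee_pos: [0.5866, -0.1771, 0.2614]
eef_rot: [-0.118, 0.697, 0.118, 0.697]
contact_force: [0.5, -0.1, -1.0]
gripper_width: 0.164
```

```bash
python3 st.py
```

```text
11.7 [ 0.5866 -0.177   0.2614] xb 495.7 yb -360.1 Fb 0.11 0.47 -0.33 sd [0.57 0.43 0.51] T [ 0.012 -0.016  0.007]
```

Call:
jog_arm([
  [0.008,-0.0005,-0.0002,0,0,0,0],
  [0.008,0,0,0,0,0,0],
])

```text
time: 11.9
ee_pos: [0.5864, -0.1771, 0.2614]
eef_rot: [-0.118, 0.697, 0.118, 0.698]
contact_force: [2.0, 1.0, -0.9]
gripper_width: 0.162
```

```bash
python3 st.py
```

```text
12.1 [ 0.5864 -0.1771  0.2613] xb 495.6 yb -360.1 Fb 3.31 -0.34 -0.71 sd [0.85 0.37 0.42] T [ 0.164 -0.661 -0.013]
```

Call:
jog_arm([
  [0.008,0.0009,0.0003,0,0,0,0],
  [0.008,0,0,0.01,0,0,0],
  [0.008,0,0,0.015,0,0,0],
  [0.008,0,0,0.02,0,0,0],
  [0.008,0,0,0.02,0,0,0],
  [0.008,0,0,0.015,0,0,0],
  [0.008,-0.0005,0.0299,0,0,0,-0.0139],
  [0.008,-0.0005,0.0299,0,0,0,-0.0139],
  [0.008,-0.0005,0.0299,0,0,0,-0.0139],
  [0.008,-0.0005,0.0299,0,0,0,-0.0139],
  [0.008,-0.0005,0.0299,0,0,0,-0.0139],
  [0.008,-0.0005,0.0299,0,0,0,-0.0139],
  [0.008,-0.0005,0.0299,0,0,0,-0.0139],
  [0.008,-0.0005,0.0299,0,0,0,-0.0139],
  [0.008,-0.0005,0.0299,0,0,0,-0.0139],
  [0.008,-0.0005,0.0299,0,0,0,-0.0139],
  [0.008,-0.0005,0.0299,0,0,0,-0.0139],
  [0.008,-0.0005,0.0299,0,0,0,-0.0139],
  [0.008,0,0,0,0,0,0],
  [0.008,0,0,0,0,0,0],
])

```text
time: 14.1
ee_pos: [0.5807, 0.182, 0.3418]
eef_rot: [-0.06, 0.705, 0.06, 0.704]
contact_force: [-0.2, -0.8, -0.4]
gripper_width: 0.162
```

```bash
python3 look.py 4; python3 - <<'E'
from h import *
import cv2
p=cv2.imread('pics/s4.png'); cv2.imwrite('pics/c4b.png',cv2.resize(p[60:290,130:330],None,fx=2.5,fy=2.5))
E
```

```text
14.2 [0.581  0.181  0.3418] xb 608.2 yb -20.2 yaw 9.644777128813397 tilt [ 2.e-04 -6.e-04 -1.e+00] F [-0.84  0.65  0.21] [ 0.009 -0.061 -0.008] 0.15869577416052585
```

View pics/c4b.png

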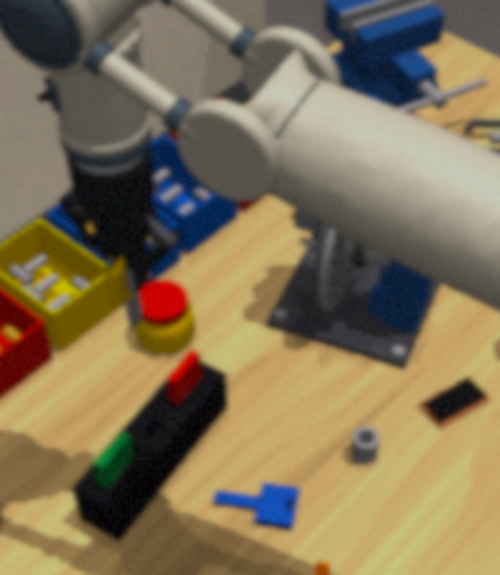

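Call:
jog_arm([
  [0.008,0,0,-0.03,0,0,0],
  [0.008,0,0,-0.035,0,0,0],
  [0.008,0,0,-0.035,0,0,0],
  [0.008,0,0,-0.03,0,0,0],
  [0.008,0,0,-0.02,0,0,0],
  [0.008,0,0,-0.02,0,0,0],
  [0.008,0,0,-0.01,0,0,0],
  [0.008,0,0,-0.01,0,0,0],
  [0.008,0,0,-0.01,0,0,0],
  [0.008,0,0,0,0,0,0],
])

```text
time: 15.2
ee_pos: [0.5806, 0.1815, 0.1401]
eef_rot: [-0.06, 0.705, 0.06, 0.704]
contact_force: [-0.1, 0.5, -0.1]
gripper_width: 0.164
```

Call:
jog_arm([
  [0.008,0,0,-0.01,0,0,0],
  [0.008,0,0,-0.01,0,0,0],
  [0.008,0,0,-0.01,0,0,0],
  [0.008,0,0,-0.008,0,0,0],
  [0.008,0,0,-0.003,0,0,0],
  [0.008,0,0,0,0,0,0],
])

```text
time: 15.8
ee_pos: [0.5808, 0.1819, 0.0998]
eef_rot: [-0.06, 0.705, 0.06, 0.704]
contact_force: [-0.6, -0.3, -1.1]
gripper_width: 0.158
```

Call:
jog_arm([
  [0.02,0,0,0,0,0,0],
  [0.05,0,0,0,0,0,0],
  [0.05,0,0,0,0,0,0],
  [0.05,0,0,0.01,0,0,0],
  [0.05,0,0,0.03,0,0,0],
  [0.05,0,0,0.03,0,0,0],
  [0.05,-0.004,0.023,0,0,0,0],
  [0.05,-0.004,0.023,0,0,0,0],
  [0.05,-0.004,0.023,0,0,0,0],
  [0.05,0,0,0,0,0,0],
])

```text
time: 16.8
ee_pos: [0.5684, 0.2534, 0.1713]
eef_rot: [-0.06, 0.704, 0.061, 0.705]
contact_force: [0.1, -0.1, 0.4]
gripper_width: 0.585
```

```bash
python3 look.py 5; python3 - <<'E'
from h import *
import cv2
p=cv2.imread('pics/s5.png'); cv2.imwrite('pics/c5b.png',cv2.resize(p[150:290,110:280],None,fx=3,fy=3))
E
```

```text
16.9 [0.569  0.2511 0.171 ] xb 619.9 yb 50.0 yaw 9.75114677564022 tilt [ 8.e-04 -2.e-04 -1.e+00] F [-0.32  0.98 -0.32] [-0.06   0.061 -0.001] 0.5862459016488543
```

View pics/c5b.png

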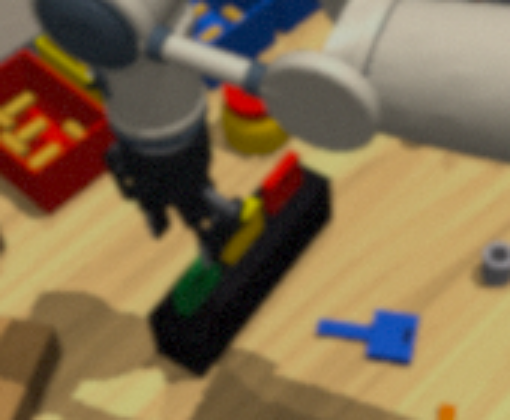

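Yellow (240,235) is back upright in the middle slot, and the gripper is above green (195,285). Descending to grasp green.

Call:
jog_arm([
  [0.05,0,0,-0.02,0,0,0],
  [0.05,0,0,-0.02,0,0,0],
  [0.05,0,0,-0.02,0,0,0],
  [0.05,0,0,-0.011,0,0,0],
  [0.05,0,0,0,0,0,0],
  [0.03,0,0,0,0,0,0],
  [0.02,0,0,0,0,0,0],
  [0.012,0,0,0,0,0,0],
  [0.008,0,0,0,0,0,0],
  [0.008,0,0,0,0,0,0],
  [0.008,0,0,0,0,0,0],
  [0.008,0,0,0,0,0,0],
], newtons=25)

```text
time: 18.1
ee_pos: [0.5697, 0.251, 0.101]
eef_rot: [-0.06, 0.704, 0.06, 0.706]
contact_force: [0.3, -0.1, 4.6]
gripper_width: 0.16
```

```bash
python3 st.py
```

```text
18.3 [0.5697 0.251  0.101 ] xb 620.6 yb 49.7 Fb -0.15 -0.53 5.99 sd [0.48 0.64 0.27] T [-0.12  -0.016 -0.012]
```

Call:
jog_arm([
  [0.008,0,0,0.01,0,0,0],
  [0.008,0,0,0.02,0,0,0],
  [0.008,0,0,0.035,0,0,0],
  [0.008,0,0,0.035,0,0,0],
  [0.008,0,0,0.035,0,0,0],
  [0.008,0,0,0.035,0,0,0],
  [0.008,0,0,0.035,0,0,0],
  [0.008,0,0,0.035,0,0,0],
  [0.008,0,0,0,0,0,0],
])

```text
time: 19.2
ee_pos: [0.5693, 0.2511, 0.3464]
eef_rot: [-0.059, 0.701, 0.061, 0.708]
contact_force: [0.2, 0.2, -0.2]
gripper_width: 0.154
```

Call:
jog_arm([
  [0.008,0.00136,-0.0305,0,0,0,0.0119],
  [0.008,0.00136,-0.0305,0,0,0,0.0119],
  [0.008,0.00136,-0.0305,0,0,0,0.0119],
  [0.008,0.00136,-0.0305,0,0,0,0.0119],
  [0.008,0.00136,-0.0305,0,0,0,0.0119],
  [0.008,0.00136,-0.0305,0,0,0,0.0119],
  [0.008,0.00136,-0.0305,0,0,0,0.0119],
  [0.008,0.00136,-0.0305,0,0,0,0.0119],
  [0.008,0.00136,-0.0305,0,0,0,0.0119],
  [0.008,0.00136,-0.0305,0,0,0,0.0119],
  [0.008,0.00136,-0.0305,0,0,0,0.0119],
  [0.008,0.00136,-0.0305,0,0,0,0.0119],
  [0.008,0.00136,-0.0305,0,0,0,0.0119],
  [0.008,0.00136,-0.0305,0,0,0,0.0119],
  [0.008,0,0,0,0,0,0],
  [0.008,0,0,0,0,0,0],
])

```text
time: 20.8
ee_pos: [0.5878, -0.1765, 0.3383]
eef_rot: [-0.117, 0.698, 0.118, 0.697]
contact_force: [0.2, 0.5, -0.5]
gripper_width: 0.157
```

```bash
python3 look.py 6
```

```text
20.9 [ 0.588  -0.1753  0.339 ] xb 497.6 yb -358.9 yaw 19.28069451442629 tilt [-6.e-04  7.e-04 -1.e+00] F [-0.23  0.12  0.59] [-0.077 -0.004 -0.037] 0.1597818991230588
```

View pics/c6.png

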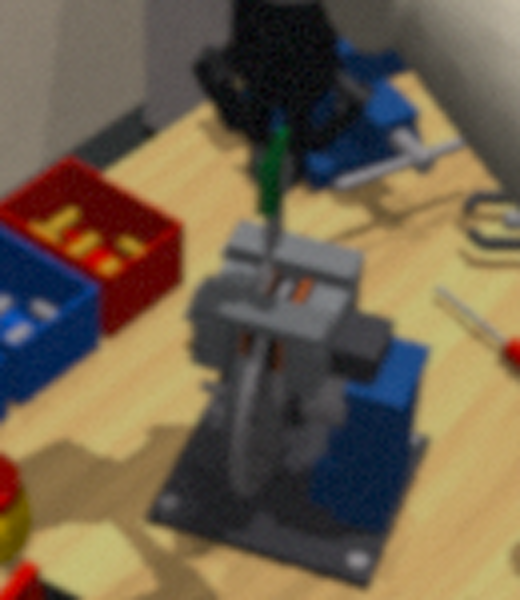

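Call:
jog_arm([
  [0.008,0.0003,0,-0.008,0,0,0],
  [0.008,0,0,-0.008,0,0,0],
  [0.008,0,0,-0.006,0,0,0],
  [0.008,0,0,-0.006,0,0,0],
  [0.008,0,0,-0.004,0,0,0],
  [0.008,0,0,-0.004,0,0,0],
  [0.008,0,0,-0.004,0,0,0],
  [0.008,0,0,0,0,0,0],
])

```text
time: 21.7
ee_pos: [0.5882, -0.1762, 0.2985]
eef_rot: [-0.118, 0.697, 0.118, 0.697]
contact_force: [0.9, -0.2, -1.1]
gripper_width: 0.16
```

Call:
jog_arm([
  [0.008,0,0,-0.0025,0,0,0],
  [0.008,0,0,-0.0025,0,0,0],
  [0.008,0,0,0,0,0,0],
])

```text
time: 22.0
ee_pos: [0.5882, -0.1762, 0.2939]
eef_rot: [-0.118, 0.697, 0.118, 0.697]
contact_force: [-0.7, 0.1, -0.6]
gripper_width: 0.158
```

```bash
python3 st.py
```

```text
22.2 [ 0.5883 -0.1761  0.2943] xb 497.7 yb -359.8 Fb -0.13 -0.26 -0.89 sd [0.21 0.46 0.45] T [ 0.016 -0.001 -0.009]
```

Call:
jog_arm([
  [0.008,-0.0004,0,-0.0025,0,0,0],
  [0.008,0,0,-0.0025,0,0,0],
  [0.008,0,0,-0.0025,0,0,0],
  [0.008,0,0,0,0,0,0],
])

```text
time: 22.6
ee_pos: [0.5875, -0.1764, 0.2867]
eef_rot: [-0.118, 0.697, 0.118, 0.697]
contact_force: [-2.9, -0.8, 1.4]
gripper_width: 0.166
```

Call:
jog_arm([
  [0.008,0,0,-0.002,0,0,0],
  [0.008,0,0,-0.002,0,0,0],
  [0.008,0,0,0,0,0,0],
])

```text
time: 22.9
ee_pos: [0.5878, -0.1762, 0.2823]
eef_rot: [-0.118, 0.697, 0.118, 0.697]
contact_force: [-1.8, -1.4, 1.3]
gripper_width: 0.163
```

```bash
python3 st.py
```

```text
23.1 [ 0.5879 -0.1762  0.2823] xb 497.2 yb -359.7 Fb -2.32 -0.54 0.76 sd [0.62 0.3  0.58] T [-0.295  0.523 -0.011]
```

Call:
jog_arm([
  [0.008,0,0,-0.002,0,0,0],
  [0.008,0,0,-0.002,0,0,0],
  [0.008,0,0,0,0,0,0],
])

```text
time: 23.4
ee_pos: [0.588, -0.176, 0.2784]
eef_rot: [-0.118, 0.697, 0.118, 0.697]
contact_force: [-1.0, -1.5, 0.7]
gripper_width: 0.162
```

Call:
jog_arm([
  [0.008,0,0,-0.002,0,0,0],
  [0.008,0,0,-0.002,0,0,0],
  [0.008,0,0,0,0,0,0],
])

```text
time: 23.7
ee_pos: [0.588, -0.1761, 0.2744]
eef_rot: [-0.118, 0.697, 0.118, 0.697]
contact_force: [-1.4, -0.1, 1.2]
gripper_width: 0.163
```

```bash
python3 st.py
```

```text
23.9 [ 0.588  -0.1761  0.2744] xb 497.4 yb -359.6 Fb -1.46 0.02 0.15 sd [0.41 0.34 0.21] T [-0.152  0.281 -0.02 ]
```

Call:
jog_arm([
  [0.008,0,0,-0.002,0,0,0],
  [0.008,0,0,-0.002,0,0,0],
  [0.008,0,0,-0.002,0,0,0],
  [0.008,0,0,0,0,0,0],
])

```text
time: 24.3
ee_pos: [0.5879, -0.1761, 0.2685]
eef_rot: [-0.118, 0.697, 0.118, 0.697]
contact_force: [-1.4, -0.7, 0.5]
gripper_width: 0.162
```

Call:
jog_arm([
  [0.008,0,0,-0.002,0,0,0],
  [0.008,0,0,-0.002,0,0,0],
  [0.008,0,0,-0.001,0,0,0],
])

```text
time: 24.6
ee_pos: [0.5879, -0.1761, 0.2636]
eef_rot: [-0.118, 0.697, 0.118, 0.697]
contact_force: [-1.2, -0.9, 2.3]
gripper_width: 0.161
```

```bash
python3 st.py
```

```text
24.8 [ 0.5879 -0.1761  0.2635] xb 497.3 yb -359.6 Fb -1.12 0.1 1.2 sd [0.6  0.25 0.31] T [-0.117  0.171  0.014]
```

Call:
jog_arm([
  [0.008,0,0,-0.001,0,0,0],
  [0.008,0,0,-0.001,0,0,0],
])

```text
time: 25.0
ee_pos: [0.5879, -0.1761, 0.2619]
eef_rot: [-0.118, 0.697, 0.118, 0.697]
contact_force: [-1.6, -0.9, 3.1]
gripper_width: 0.163
```

Call:
jog_arm([
  [0.008,0,0,-0.0006,0,0,0],
  [0.008,0,0,0,0,0,0],
])

```text
time: 25.2
ee_pos: [0.5879, -0.1761, 0.2612]
eef_rot: [-0.118, 0.697, 0.118, 0.697]
contact_force: [-2.1, -1.0, 2.6]
gripper_width: 0.161
```

Call:
jog_arm([
  [0.008,0,0,-0.0006,0,0,0],
  [0.008,0,0,0,0,0,0],
])

```text
time: 25.4
ee_pos: [0.5879, -0.1762, 0.261]
eef_rot: [-0.118, 0.697, 0.118, 0.697]
contact_force: [-1.2, -0.4, 4.3]
gripper_width: 0.16
```

```bash
python3 st.py
```

```text
25.6 [ 0.5879 -0.1761  0.261 ] xb 497.3 yb -359.7 Fb -1.81 0.26 5.31 sd [0.64 0.28 0.67] T [-0.038  0.372 -0.018]
```

Call:
jog_arm([
  [0.008,0,0,-0.0005,0,0,0],
  [0.008,0,0,0,0,0,0],
])

```text
time: 25.8
ee_pos: [0.5879, -0.1761, 0.261]
eef_rot: [-0.118, 0.697, 0.118, 0.698]
contact_force: [-2.5, -1.0, 7.1]
gripper_width: 0.162
```

```bash
python3 st.py; python3 look.py 7
```

```text
26.0 [ 0.5879 -0.1761  0.261 ] xb 497.3 yb -359.7 Fb -2.33 0.24 6.63 sd [0.35 0.38 0.39] T [ 0.025  0.467 -0.033]
26.1 [ 0.5879 -0.1761  0.261 ] xb 497.3 yb -359.7 yaw 19.238146622171207 tilt [ 1.e-03 -4.e-04 -1.e+00] F [-1.9  -0.03  6.68] [0.001 0.448 0.024] 0.16021408421203714
```

View pics/c7.png

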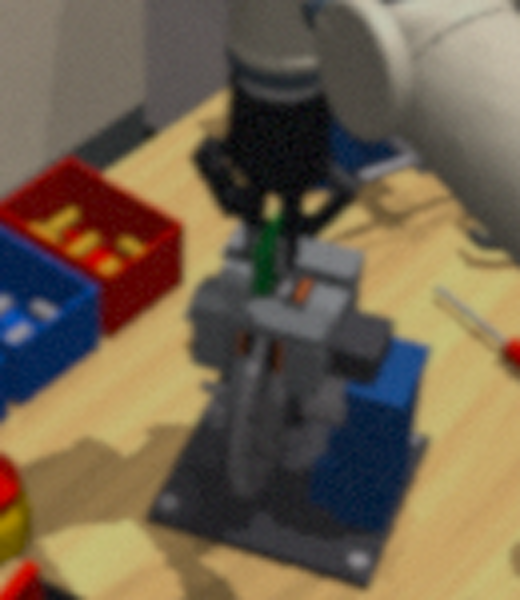

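Call:
jog_arm([
  [0.008,-0.0003,-0.0001,0,0,0,0],
  [0.016,0,0,0,0,0,0],
  [0.025,0,0,0,0,0,0],
  [0.05,0,0,0,0,0,0],
  [0.05,0,0,0,0,0,0],
  [0.05,0,0,0,0,0,0],
  [0.05,0,0,0.005,0,0,0],
  [0.05,0,0,0.015,0,0,0],
  [0.05,0,0,0.03,0,0,0],
  [0.05,0,0,0.03,0,0,0],
  [0.05,0,0,0.03,0,0,0],
  [0.05,0,0.03,0.01,0,0,0],
  [0.05,-0.015,0.035,0,0,0,0],
  [0.05,-0.015,0.035,0,0,0,0],
  [0.05,-0.015,0.035,0,0,0,0],
  [0.05,-0.015,0.035,0,0,0,0],
  [0.05,-0.015,0.035,0,0,0,0],
  [0.05,-0.015,0.035,0,0,0,0],
  [0.05,0,0,0,0,0,0],
])

```text
time: 28.0
ee_pos: [0.496, 0.0671, 0.3818]
eef_rot: [-0.12, 0.696, 0.12, 0.698]
contact_force: [0.6, -0.1, 0.4]
gripper_width: 0.584
```

```bash
python3 look.py 8;python3 - <<'E'
from h import *
import cv2
p=cv2.imread('pics/t8.png'); cv2.imwrite('pics/t8b.png',cv2.resize(p[120:260,140:350],None,fx=3.5,fy=3.5))
E
```

```text
28.1 [0.4974 0.0643 0.3809] xb 490.9 yb -102.9 yaw 19.340309212241017 tilt [ 1.5e-03 -2.0e-04 -1.0e+00] F [-0.21  0.16 -0.74] [ 0.012 -0.016  0.013] 0.5845477698606134
```

View pics/s8.png

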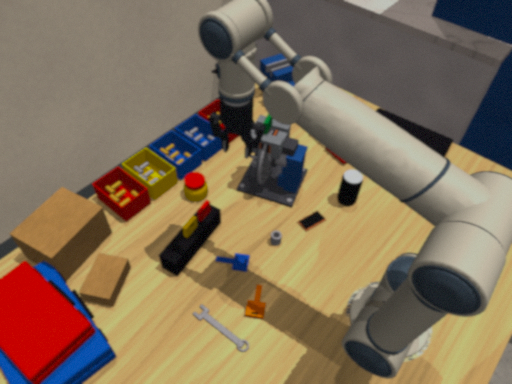

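View pics/t8b.png

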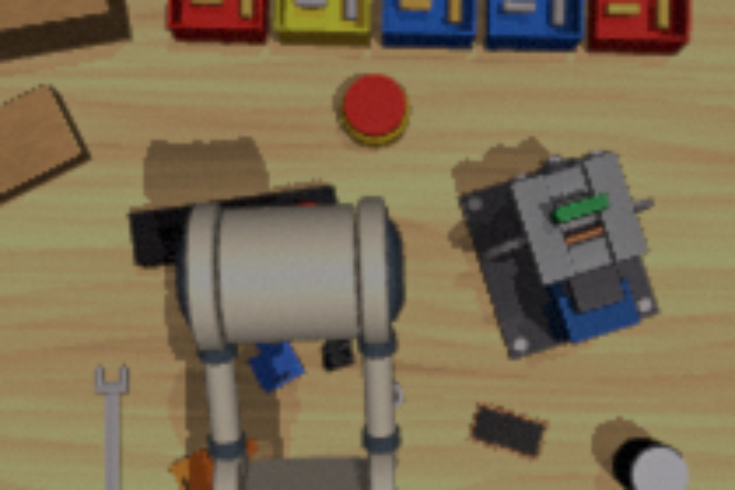

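Call:
jog_arm([
  [0.05,-0.01,0.04,0,0,0,0],
  [0.05,-0.01,0.04,0,0,0,0],
  [0.05,-0.01,0.04,0,0,0,0],
  [0.05,-0.01,0.04,0,0,0,0],
  [0.05,-0.01,0.04,0,0,0,0],
  [0.05,-0.01,0.04,0,0,0,0],
  [0.05,-0.01,0.04,0,0,0,0],
  [0.05,-0.01,0.04,0,0,0,0],
  [0.05,0,0,0,0,0,0],
  [0.05,0,0,0,0,0,0],
])

```text
time: 29.1
ee_pos: [0.4184, 0.3838, 0.3792]
eef_rot: [-0.119, 0.698, 0.118, 0.697]
contact_force: [0.1, 0.5, -0.4]
gripper_width: 0.588
```

```bash
python3 - <<'E'
from h import *
for n in('top','side'):
    p,d=snap(n,n+'9'); W=cloud(n,d); hsv=cv2.cvtColor(p,cv2.COLOR_RGB2HSV); h=hsv[...,0].astype(int); h=np.where(h>150,h-180,h)
    for nm,lo,hi,c,zl in(('g11',45,80,(.58,-.178),.22),('g8',22,34,(.58,.182),.1),('g5',-8,8,(.59,.114),.1)):
        M=(h>=lo)&(h<=hi)&(hsv[...,1]>120)&(W[...,2]>zl)&(abs(W[...,0]-c[0])<.06)&(abs(W[...,1]-c[1])<.04)
        w=W[M]
        if len(w)>5: print(n,nm,len(w),w.mean(0).round(4),np.percentile(w[:,2],[5,50,95]).round(4),cv2.minAreaRect(w[w[:,2]>np.percentile(w[:,2],95)-.01][:,:2].astype(np.float32)*1000))
a=np.radians(19.2);print('expected g11',(.4971*np.cos(a)+.3597*np.sin(a),.4971*np.sin(a)-.3597*np.cos(a)))
p=cv2.imread('pics/side9.png');cv2.imwrite('pics/s9b.png',cv2.resize(p[80:290,150:330],None,fx=2.8,fy=2.8,interpolation=cv2.INTER_CUBIC))
print(sense()['time'])
E
```

```text
top g11 64 [ 0.5887 -0.1728  0.273 ] [0.2599 0.2751 0.2793] ((589.296142578125, -174.60362243652344), (12.86225700378418, 50.75481033325195), 18.65239143371582)
top g8 58 [0.5819 0.1813 0.114 ] [0.1051 0.1148 0.1196] ((582.4993896484375, 181.88082885742188), (13.855232238769531, 50.31491470336914), 11.84257984161377)
top g5 56 [0.5937 0.1132 0.1145] [0.1089 0.1151 0.1191] ((594.0890502929688, 113.77845764160156), (13.717144966125488, 50.862125396728516), 9.421785354614258)
side g11 105 [ 0.5795 -0.1683  0.2621] [0.2377 0.2674 0.2765] ((583.4068603515625, -173.8148193359375), (11.560163497924805, 49.793548583984375), 19.862022399902344)
side g8 95 [0.5777 0.1796 0.1125] [0.1013 0.1142 0.1183] ((579.0440673828125, 180.18771362304688), (15.64508056640625, 54.07378387451172), 9.030622482299805)
side g5 88 [0.5872 0.1173 0.1115] [0.1027 0.1129 0.1174] ((589.0238037109375, 115.2652816772461), (14.037156105041504, 48.92512893676758), 11.588976860046387)
expected g11 (np.float64(0.5877428264769202), np.float64(-0.17621257028067222))
29.2
```

View pics/s9b.png

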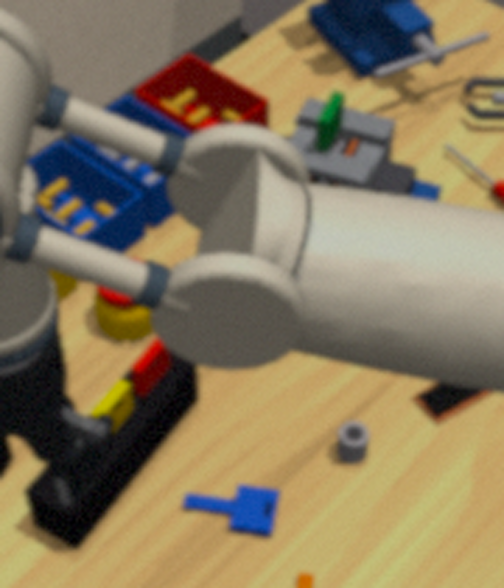

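View pics/top9.png

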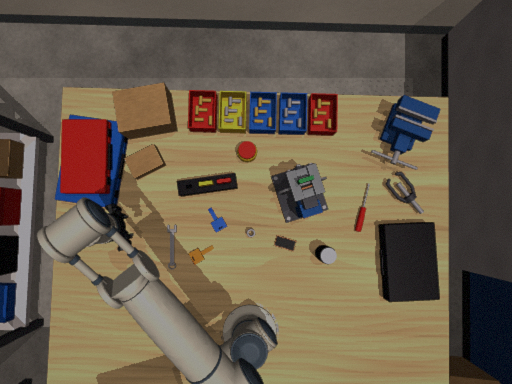

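```bash
python3 -c "
from workcell import *
print(close_job())"
```

```text
the job is handed in; nothing more can be done
None
```

The 11 mm green gauge is the one that fits. It is standing fully home between disc and pad, and I handed the job in at about 29 s of the 72 s allowed.

- **8 mm (yellow):** it went in loose. I lowered it to about 2.4 mm short of home and felt no drag. It had at least 0.6 mm of sideways play off the disc, so I did not take it the last bit or let go to see it drop. I put it back upright in the middle slot.
- **11 mm (green):** it pushed the pad back against its spring (about 2 N sideways) and went down with a drag of about 1 to 3 N. It then came to a firm stop with the shoulder at bridge height, pressed with no more than about 7 N.
- **5 mm (red):** I did not try it, since the 8 mm was already loose.

**Last checks:**
- The top camera puts the green handle's top at 275 mm, which is exactly the 230 mm bridge tops plus the 45 mm handle.
- The green gauge is within about 2 mm of the expected spot in the top view. The side camera reads about 4 to 5 mm off, about the same disagreement between the two cameras I saw from the start.
- Yellow and red stand upright in the rack, with tops at 115 mm.
- In the last top view nothing else on the bench looks moved, but I checked that only by eye and the arm hides part of the bench.
- The drag readings are rough, because the force sensor's noise is about 0.5 to 1 N and most of the readings were below the 2 to 6 N you gave.

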